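Hot-filtration set-up on the steam bath

ROBOT

A 6-joint arm with a two-finger parallel gripper is mounted at the origin on the work surface. World frame = base frame: x ahead of the robot, y to its left, z up, the work surface at z = 0. Lengths are in m, angles in rad, forces in N, time in s.
With the tool pointing down it reaches from about 0.35 to 0.975 m from the base axis. Payload 4.9 kg.
Tool frame: the origin (TCP) lies midway between the tips of the shut fingers; the grasp point (between the pads) lies 19 mm behind it; z points along the fingers, y is the direction in which the jaws open and shut (so a half turn about z gives the same grasp; the last joint's range is limited). The gripper opens to 85 mm and grips with 20 to 120 N. Pads are 22 mm wide; open, the fingers measure 114 mm over their backs; the gripper's body (76 mm by 85 mm) begins 54 mm behind the grasp point. The pads swing forward as they close: fully open they stand 13 mm farther back than shut.
Start: joints at [1.083, 0.053, 1.613, -0, 1.476, -0.119], TCP at [0.225, 0.583, 0.21] pointing down, gripper open.
Joint ranges: [-3.01, 3.01], [-1.01, 2.22], [0.06, 2.58], [-1.02, 4.17], [0.09, 2.62], [-3.14, 3.14]. Speed limits (rad/s): [2.57, 2.57, 3.14, 3.14, 3.14, 3.14].

INTERFACE

Orientations are given as a rotation vector (axis times angle).
In Python, from station import ctrl gives the robot as it stands.
- The arm moves only by the tool play_rows, never from a script. Its argument "motion" is a list that holds one entry, the list of rows, each a list of 7 numbers: the closure, from -1 (fully open) to 1 (shut), then the shift along the tool's x, y, z in cm, then the turn, a rotation vector about the tool's x, y, z in degrees. A call has 1 to 20 rows; each row is the pose to reach, as a shift and turn from the pose measured when the call began, along the tool's axes at that moment; what a row does not reach only later rows make up. A row lasts 1/8 s, in which the tool goes at most 62.5 mm and 10.7 degrees, less where a joint would pass 70% of its speed; a pose out of reach is approached as far as the arm can. A call with a gripper value outside its range is refused whole. The fingers move at their own pace and stop on an object; "newtons" is the grip in N (left out, the last holds). Time passes only in rows, so rows that repeat a pose let the fingers close. It gives the time, the measured TCP pose, the force and the opening at its end, in the units of the state.
- ctrl.get_obs(): the state, without advancing time (a new reading comes with each control period).
- ctrl.get_image(name): name is "side" or "top" or "wrist"; returns a dict with "color" (420x560x3 uint8, red, green, blue), "mtx" (3x3 intrinsics, pixels), "D" ([k1, k2, p1, p2, k3] as OpenCV has them; the pictures are not rectified), "T" (4x4, takes a point from camera to world coordinates). Camera axes: x right, y up, looking along -z (the intrinsics and any distortion apply to the point x, -y, -z); pixel columns grow to the right and rows downward; lengths in m; the calibration is good to about 2 mm. A picture is of the moment at which its call begins. There is no depth.
- ctrl.finish_job(): hands the job in, once; it reports no verdict.
The state is a dict: "t": time; "q": joint angles; "dq": joint speeds; "effort": joint torques, N m; "tool_pos": TCP position; "tool_rot": TCP orientation; "contact_force": force on the tool from outside, world axes, zero at the start; "wrist_torque": the same for the moment, N m; "opening": finger opening in m.
Only numpy, scipy, OpenCV 4.12 (cv2) and the standard library are available. Lean on these libraries where they do the work, as an engineer would, in place of code of your own. Each camera call takes 0.05 s, during which the arm holds its last target.

TASK

Set up for a hot filtration: stand the empty conical flask upright, gently, in the middle of the perforated plate of the steam bath (the place with the support rod behind it) and let go of it. Then lift the cast support ring by its stem, gripping at its balance point, and without touching the flask hold it level about two centimetres above the tip of the rod, the hole of its boss in line with the rod and its ring above the mouth of the flask, so that I can guide it down and tighten it. Finish while still holding it there, and leave the other things on the bench where they are.

Things in the scene. Friction and masses are not known exactly. Their poses are not given: they have to be found in the camera images.
- flask: Empty conical flask of clear glass, 118 mm high, 0.1 kg, standing on the bench. Base 72 mm across; cone narrowing from 10 mm above the underside to a straight neck 31 mm across from 78 mm to 118 mm; the thin 38 mm rim at the very top is look only, no obstacle to a grip. Round: its yaw means nothing. Origin: centre of the underside; z up its axis.
- mouth (a point): Centre of the flask's mouth, 118 mm above the centre of its underside.
- ring_support: Plated iron support ring, 0.39 kg, lying: ring 81/63 mm out/inside, 9 mm bar; round stem 10 mm thick, 90 mm free length; heavy boss 40 mm wide, 22 mm high. Origin: the balance point, on the stem's centre line, 30 mm from the boss's near face. x: along the stem, ring to boss; y: across; z: axis of the hole. Lying, x rises 0.039 rad to the boss and the origin is 10 mm above the bench.
- ring_centre (a point): Centre of the ring of the support ring, on the stem's line, 100 mm from the balance point (at x = -100 mm of the part).
- bore (a point): Middle of the 15 mm hole for the rod in the boss, 50 mm from the balance point (at x = +50 mm of the part); when level, the boss's underside is 11 mm below it. Beyond the boss is a brass thumb screw with a 20 mm head, reaching 44 mm past the hole. Top and underside of the part are alike.
- work_place: The place to use on the two-place steam bath: steel deck section 260 (x) by 146 (y) mm, top 90 mm above the bench, with perforated plate and, beyond it, support rod. Fixed. Origin: centre, 12 mm under the top; x from plate to rod, z up. The bath's idle place is beside it, 148 mm to the left or right: ring covers, no rod, two black handles reaching 155 mm above the bench.
- plate (a point): Centre of the flat perforated plate where the flask is to stand, on its top face, 90 mm above the bench. Plate 116 mm across, inside a fixed collar 128 mm across and 4 mm high. 150 mm from the rod's axis, towards -x of the work place.
- rod_tip (a point): Top of the upright support rod, on its axis: rod 12 mm thick, fixed, its tip 228 mm above the bench (138 mm above the deck).
- wash_bottle: White plastic wash bottle with a thin spout, 64 mm across, about 185 mm high; bystander, loose. Origin: centre of the underside.
- funnel: White plastic filter funnel standing mouth down, 76 mm across, 90 mm high; bystander, loose. Origin: centre of the underside.
- reagent_jar: Amber glass jar with a black cap, 68 mm across, 115 mm high; bystander, loose. Origin: centre of the underside.
There are look-alikes about, which are no part of the job. Of the things shaped like the ring_support, the bare steel one is meant.

How it is judged:
On the way, in this order (a step that is already met when the one before it is completed fails the run):
1. the flask stands upright on the perforated plate, let go and at rest (horizontal distance between flask and plate below 0.015 m and z of flask in the frame of plate between -0.004 and 0.004 m and angle between flask's own z axis and vertical below 0.05 rad and contact force between flask and the fingers below 0.1 N and linear speed of flask below 0.02 m/s), for 0.3 s.
2. the support ring is held clear of the bench, gripped at its balance point (x of the grasp point in the frame of ring_support between -0.015 and 0.015 m and contact force between the fingers and ring_support above 2 N and height (world z) of each of ring_centre, bore above 0.06 m), for 0.2 s.
At the end, for the whole second after the job is handed in: Flask free, still, upright (0.05 rad), within 15 mm of the plate's centre. Support ring held still, gripped within 15 mm of its balance point, level (0.07 rad), touching nothing else; hole within 10 mm of the rod's axis, boss 5-50 mm above its tip, ring within 18 mm of the mouth's axis (all of step 1 and x of the grasp point in the frame of ring_support between -0.015 and 0.015 m and contact force between the fingers and ring_support above 2 N and angle between ring_support's own z axis and vertical below 0.07 rad and horizontal distance between bore and rod_tip below 0.01 m and z of bore in the frame of rod_tip between 0.016 and 0.061 m and horizontal distance between ring_centre and mouth below 0.018 m and linear speed of ring_support below 0.03 m/s and contact force between ring_support and work_place below 0.1 N and contact force between ring_support and flask below 0.1 N); the arm keeps its last pose, push and grip.
It fails at once if a bystander is moved by more than 20 mm (distance of any of wash_bottle, funnel, reagent_jar from where it was at the start of the episode above 0.02 m).
It fails at once if the flask is let fall (loose and moving faster than 0.45 m/s, a drop of about 10 mm) (contact force between flask and the fingers below 0.05 N and linear speed of flask above 0.45 m/s).
It fails at once if the flask is pressed or knocked onto the bath with more than 100 N (contact force between flask and work_place above 100 N).
It fails at once if the flask is knocked over (loose and tipped by more than 0.35 rad) (contact force between flask and the fingers below 0.05 N and angle between flask's own z axis and vertical above 0.35 rad).
It fails at once if the support ring touches the flask (contact force between ring_support and flask above 0.3 N).
It also fails if it takes over 64 s, if anything falls off the work surface, if the arm or the gripper's body presses on something with over 40 N, if the wrist force passes 120 N, or if a joint passes its speed limit or range.

## Working session

There is one attempt and no reset: what is moved stays moved. The work goes in short steps, Python scripts to look and compute and a tool call to move; the robot and the scene stay as the last step left them, time stands still between calls to the robot, and variables do not carry over. Pictures are saved under pics/ and viewed, and the job is handed in when it is done.

Besides the shell and the picture viewer there is one more tool, called after ">>>" as name([rows], argument=value, ...), one row to a line, values as JSON. play_rows: Moves the arm, as the interface text tells. Its arguments: {"type":"object","properties":{"motion":{"type":"array"},"newtons":{"type":"number"}},"required":["motion"]}

```bash
mkdir -p pics; ls; cat > h.py <<'E'
import numpy as np, cv2
from station import ctrl
from scipy.spatial.transform import Rotation as R
def snap(n,f):
    d=ctrl.get_image(n); cv2.imwrite(f'pics/{f}.png',d['color'][:,:,::-1]); np.savez(f'pics/{f}.npz',**{k:np.array(v) for k,v in d.items()}); return d
def load(f): return dict(np.load(f'pics/{f}.npz'))
def ray(d,uv):
    p=cv2.undistortPoints(np.array(uv,float).reshape(-1,1,2),d['mtx'],d['D']).reshape(-1,2)
    v=np.c_[p[:,0],-p[:,1],-np.ones(len(p))]@d['T'][:3,:3].T
    return d['T'][:3,3],v/np.linalg.norm(v,axis=1)[:,None]
def onz(d,uv,z):
    o,v=ray(d,uv); return o+v*((z-o[2])/v[:,2])[:,None]
def proj(d,P):
    P=np.atleast_2d(P); c=(P-d['T'][:3,3])@d['T'][:3,:3]
    return cv2.projectPoints(c*[1,-1,-1],np.zeros(3),np.zeros(3),d['mtx'],d['D'])[0].reshape(-1,2)
def tri(ds,uvs):
    A=np.zeros((3,3));b=np.zeros(3)
    for d,u in zip(ds,uvs):
        o,v=ray(d,[u]);M=np.eye(3)-np.outer(v[0],v[0]);A+=M;b+=M@o
    return np.linalg.solve(A,b)
E
python3 - <<'E'
from h import *
np.set_printoptions(precision=3,suppress=True)
print(ctrl.get_obs())
for n in ['side','top','wrist']:
    d=snap(n,n+'0'); print(n,d['T'],d['mtx'],d['D'])
E
```

```text
pics
{'t': 0.0, 'q': array([ 1.083,  0.053,  1.614, -0.   ,  1.476, -0.119]), 'dq': array([-0.002, -0.001,  0.   , -0.   ,  0.001, -0.001]), 'effort': array([ -0.001, -39.368, -37.017,  -0.   ,   0.007,   0.   ]), 'tool_pos': array([0.225, 0.582, 0.208]), 'tool_rot': array([-0.576, -3.088,  0.003]), 'contact_force': array([ 0.409, -0.339, -0.509]), 'wrist_torque': array([-0.048, -0.033,  0.041]), 'opening': 0.08532865439855893}
side [[-0.978  0.171 -0.119  0.359]
 [-0.208 -0.774  0.598  0.838]
 [ 0.01   0.609  0.793  1.266]
 [ 0.     0.     0.     1.   ]] [[444.095   0.    271.564]
 [  0.    444.095 214.487]
 [  0.      0.      1.   ]] [-0.106  0.     0.     0.     0.   ]
top [[ 0.011  0.994 -0.11   0.371]
 [-1.     0.011 -0.004 -0.036]
 [-0.003  0.11   0.994  1.437]
 [ 0.     0.     0.     1.   ]] [[414.868   0.    286.033]
 [  0.    414.868 200.936]
 [  0.      0.      1.   ]] [0.002 0.    0.    0.    0.   ]
wrist [[ 0.36  -0.884 -0.297  0.15 ]
 [ 0.933  0.341  0.116  0.614]
 [-0.001 -0.319  0.948  0.373]
 [ 0.     0.     0.     1.   ]] [[303.442   0.    276.64 ]
 [  0.    303.442 211.831]
 [  0.      0.      1.   ]] [0.024 0.    0.    0.    0.   ]
```

View pics/side0.png

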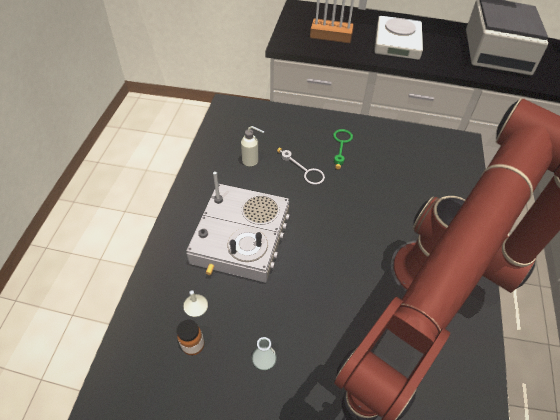

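View pics/top0.png

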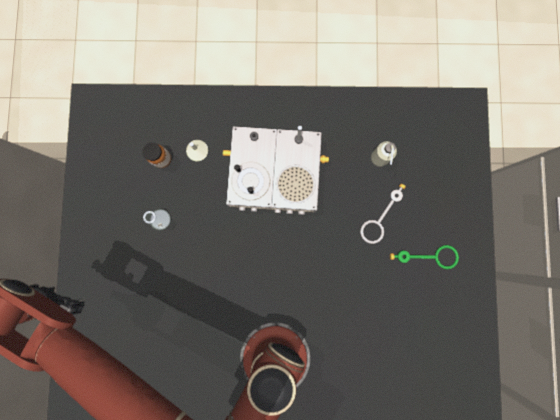

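View pics/wrist0.png

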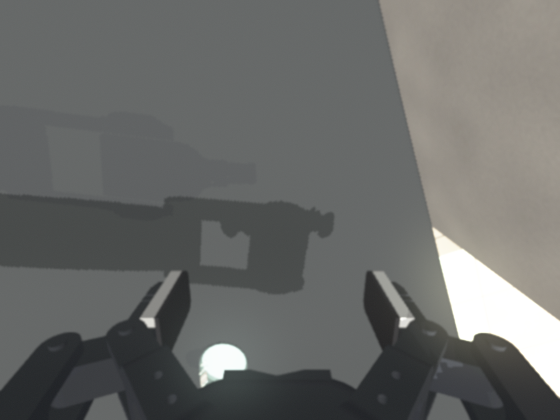

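In the top picture there are two ring-shaped parts. One is white-grey with its ring at (372,232) and boss at (397,196). The other is green with its ring at (447,257) and boss at (404,257). The first fits "bare steel"; the green one is painted. The bath place with the rod at (299,137) and the perforated plate at (296,184) is the work place. I'll enlarge these to confirm.

```bash
python3 - <<'E'
import cv2,numpy as np
t=cv2.imread('pics/top0.png');s=cv2.imread('pics/side0.png')
a=cv2.resize(t[170:280,340:480],(560,440),interpolation=cv2.INTER_CUBIC)
cv2.imwrite('pics/c1.png',a)
cv2.imwrite('pics/c2.png',cv2.resize(t[115:235,215:335],(600,600),interpolation=cv2.INTER_CUBIC))
cv2.imwrite('pics/c3.png',np.hstack([cv2.resize(s[320:380,235:295],(400,400),interpolation=cv2.INTER_CUBIC),cv2.resize(t[190:250,130:190],(400,400),interpolation=cv2.INTER_CUBIC)]))
cv2.imwrite('pics/c4.png',np.hstack([cv2.resize(s[135:195,270:330],(400,400),interpolation=cv2.INTER_CUBIC),cv2.resize(s[160:220,200:280],(400,300),interpolation=cv2.INTER_CUBIC)[:300] if 0 else cv2.resize(s[165:225,200:260],(400,400),interpolation=cv2.INTER_CUBIC)]))
E
```

```text
(no output)
```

View pics/c1.png

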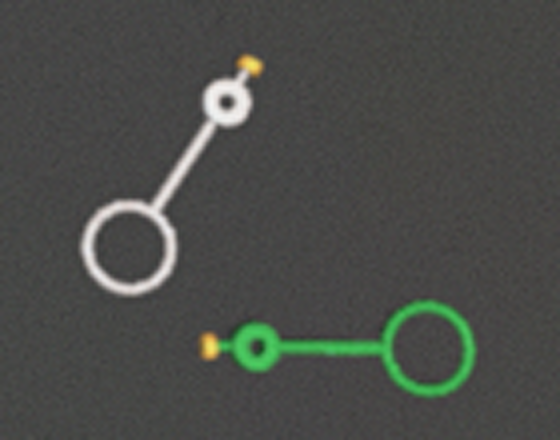

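View pics/c2.png

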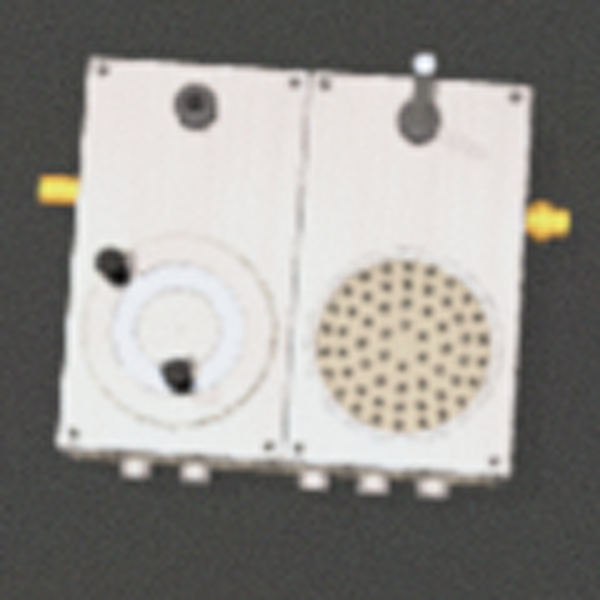

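View pics/c3.png

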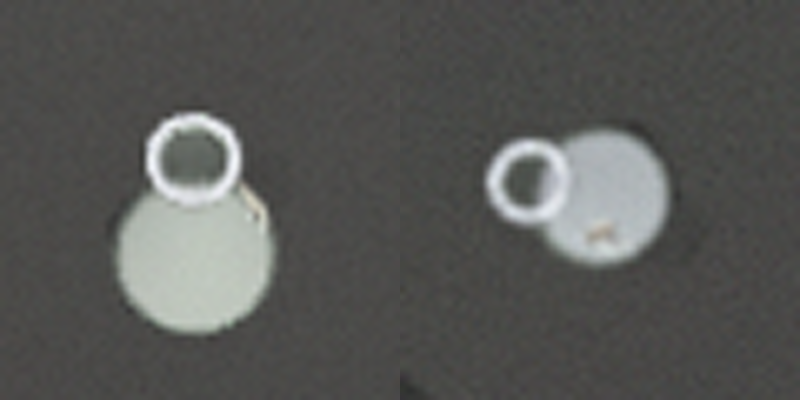

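View pics/c4.png

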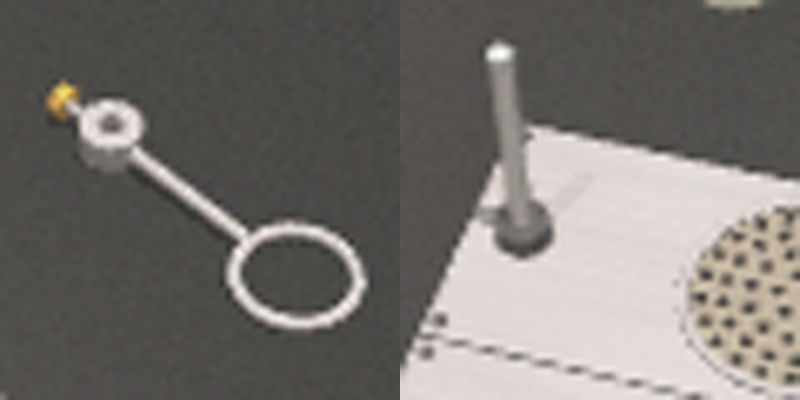

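The crops confirm it: the bare steel ring support is the white-grey one, with a brass screw and no paint. The work place is the right-hand one in the top view, with the perforated plate and the rod. Next I'll measure with ellipse fits and ray casting.

```bash
python3 - <<'E'
from h import *
np.set_printoptions(precision=4,suppress=True)
t=load('top0');s=load('side0')
def ell(d,x0,y0,x1,y1,f,name):
    c=d['color'][y0:y1,x0:x1].astype(int); m=f(c).astype(np.uint8)
    cs,_=cv2.findContours(m,cv2.RETR_EXTERNAL,cv2.CHAIN_APPROX_NONE); k=max(cs,key=cv2.contourArea)
    e=cv2.fitEllipse(cv2.convexHull(k)); print(name,np.array(e[0])+[x0,y0],e[1]); return np.array(e[0])+[x0,y0]
bright=lambda c:c.min(2)>140
tan=lambda c:(c[...,0]-c[...,2]>25)
r=ell(t,355,215,391,250,bright,'ring top')  # includes stem bit
pt=ell(t,270,160,322,210,tan,'plate top'); ps=ell(s,238,190,284,228,tan,'plate side')
print('plate',onz(t,[pt],.09),onz(s,[ps],.09),tri([t,s],[pt,ps]))
rt,rs=(299.6,127.2),(214.6,172.1)
print('rod',onz(t,[rt],.228),onz(s,[rs],.228),tri([t,s],[rt,rs]))
mt,ms=(148.8,216.9),(263.7,343.3)
print('mouth',onz(t,[mt],.118),onz(s,[ms],.118),tri([t,s],[mt,ms]))
b=(396.1,195.1)
print('ring',onz(t,[(372.1,231.4)],.006), 'bore',onz(t,[b],.023))
# side c4 left: ring centre (297,275) ; hole (110,124)
f=lambda X,Y:(270+(X+.5)/6.667-.5,135+(Y+.5)/6.667-.5)
print('ring s',onz(s,[f(297,275)],.006),'bore s',onz(s,[f(110,124)],.023))
# flask base
print('base',onz(t,[(130+(605-400)/6.667-.5,190+197/6.667-.5)],.01),onz(s,[(235+195/6.667-.5,320+257/6.667-.5)],.01))
# bystanders
print('jar cap',onz(t,[(152,151)],.115),'funnel',onz(t,[(196,148)],.09),'bottle',onz(t,[(388,147)],.14))
E
```

```text
ring top [374.3584 228.6487] (23.254846572875977, 32.28961944580078)
plate top [295.1902 183.6841] (33.5589599609375, 34.27428436279297)
plate side [260.2968 209.1   ] (25.86767578125, 33.793113708496094)
plate [[ 0.5768 -0.0602  0.09  ]] [[ 0.5774 -0.0625  0.09  ]] [ 0.5765 -0.0601  0.0931]
rod [[ 0.7265 -0.0694  0.228 ]] [[ 0.7274 -0.0718  0.228 ]] [ 0.726  -0.0693  0.2308]
mouth [[0.4604 0.4059 0.118 ]] [[0.4612 0.4041 0.118 ]] [0.4606 0.4051 0.1206]
ring [[ 0.4266 -0.3277  0.006 ]] bore [[ 0.5512 -0.4079  0.023 ]]
ring s [[ 0.4273 -0.3303  0.006 ]] bore s [[ 0.5532 -0.4107  0.023 ]]
base [[0.4608 0.4023 0.01  ]] [[0.461  0.4068 0.01  ]]
jar cap [[0.6753 0.4068 0.115 ]] funnel [[0.6928 0.2697 0.09  ]] bottle [[ 0.6906 -0.3541  0.14  ]]
```

```bash
cat >> h.py <<'E'
def rel(pos,Rw):
    o=ctrl.get_obs(); R0=R.from_rotvec(o['tool_rot'])
    print('shift cm',np.round(R0.inv().apply(np.array(pos)-o['tool_pos'])*100,2),'turn deg',np.round((R0.inv()*Rw).as_rotvec(degrees=True),1))
def down(jaw):  # tool z down, tool y along bearing jaw
    y=np.array([np.cos(jaw),np.sin(jaw),0]);z=np.array([0,0,-1.]);x=np.cross(y,z)
    return R.from_matrix(np.c_[x,y,z])
E
python3 - <<'E'
from h import *
np.set_printoptions(precision=3,suppress=True)
o=ctrl.get_obs();M=R.from_rotvec(o['tool_rot']).as_matrix();print(M)
j=np.arctan2(M[1,1],M[0,1]);print('jaw',j)
for J in (j,j+np.pi/2,np.pi/2,-np.pi/2): 
    print(J);rel([.4607,.405,.20],down(J))
E
```

```text
[[-0.933  0.36  -0.001]
 [ 0.36   0.933 -0.001]
 [ 0.    -0.002 -1.   ]]
jaw 1.2020029660622398
1.2020029660622398
shift cm [-28.38  -8.06   0.88] turn deg [-0.1 -0.  -0. ]
2.7727992928571363
shift cm [-28.38  -8.06   0.88] turn deg [ -0.1  -0.1 -90. ]
1.5707963267948966
shift cm [-28.38  -8.06   0.88] turn deg [ -0.1  -0.  -21.1]
-1.5707963267948966
shift cm [-28.38  -8.06   0.88] turn deg [ -0.    0.1 158.9]
```

>>> play_rows([
  [[-1, -7, -2, 0.2, 0, 0, 0], [-1, -14, -4, 0.4, 0, 0, 0], [-1, -21, -6, 0.7, 0, 0, 0], [-1, -28.4, -8.06, 0.9, 0, 0, 0], [-1, -28.4, -8.06, 0.9, 0, 0, 0], [-1, -28.4, -8.06, 0.9, 0, 0, 0], [-1, -28.4, -8.06, 0.9, 0, 0, 0], [-1, -28.4, -8.06, 0.9, 0, 0, 0], [-1, -28.4, -8.06, 0.9, 0, 0, 0], [-1, -28.4, -8.06, 0.9, 0, 0, 0]],
])

```text
t: 1.4
tool_pos: [0.4604, 0.4055, 0.1999]
tool_rot: [-0.574, -3.088, 0.002]
contact_force: [-0.3, -0.2, -0.2]
opening: 0.0852
```

```bash
python3 - <<'E'
from h import *
np.set_printoptions(precision=4,suppress=True)
o=ctrl.get_obs();print(o['t'],o['tool_pos'],o['tool_rot'],o['q'])
d=snap('wrist','w1'); print('proj mouth',proj(d,[.4607,.405,.118]),proj(d,[.4607,.405,0]))
rel([.4607,.405,.084],down(1.202))
E
```

```text
1.4 [0.4604 0.4055 0.1999] [-0.5741 -3.0883  0.0022] [ 0.6012  0.0328  1.6499 -0.0007  1.4602 -0.6019]
proj mouth [[274.2069 210.7391]] [[275.0156 180.3665]]
shift cm [-0.03 -0.01 11.59] turn deg [-0.1 -0.   0. ]
```

View pics/w1.png

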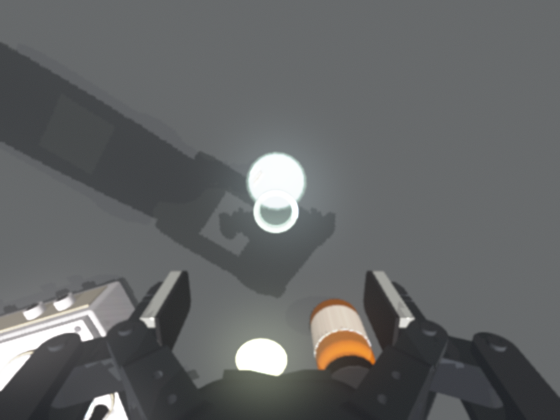

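The wrist view shows the mouth at (276,211) and the base at (276,181). The predictions were (274,211) and (275,180), so the flask position is confirmed. I'll lower and grip.

>>> play_rows([
  [[-1, 0, 0, 4, 0, 0, 0], [-1, 0, 0, 8, 0, 0, 0], [-1, 0, 0, 11, 0, 0, 0], [-1, 0, 0, 11.5, 0, 0, 0], [-1, 0, 0, 11.5, 0, 0, 0], [-1, 0, 0, 11.5, 0, 0, 0], [0.1, 0, 0, 11.5, 0, 0, 0], [0.3, 0, 0, 11.5, 0, 0, 0], [0.5, 0, 0, 11.5, 0, 0, 0], [0.6, 0, 0, 11.5, 0, 0, 0], [0.8, 0, 0, 11.5, 0, 0, 0], [1, 0, 0, 11.5, 0, 0, 0], [1, 0, 0, 11.5, 0, 0, 0], [1, 0, 0, 11.5, 0, 0, 0], [1, 0, 0, 11.5, 0, 0, 0], [1, 0, 0, 11.5, 0, 0, 0], [1, 0, 0, 11.5, 0, 0, 0]],
], newtons=35)

```text
t: 3.58
tool_pos: [0.4606, 0.4053, 0.0854]
tool_rot: [0.575, 3.089, -0.002]
contact_force: [-0.6, -1.5, 5.3]
opening: 0.0291
```

```bash
python3 - <<'E'
from h import *
np.set_printoptions(precision=4,suppress=True)
o=ctrl.get_obs();print(o['t'],o['tool_pos'],o['opening'],o['contact_force'])
rel([.577,-.0613,.27],down(1.202))
snap('side','s2')
E
```

```text
3.575 [0.4606 0.4053 0.0854] 0.029090085342299433 [-0.6043 -1.4839  5.3496]
shift cm [-27.64 -39.37 -18.41] turn deg [-0.1  0.   0.1]
```

>>> play_rows([
  [[1, 0, 0, -1, 0, 0, 0], [1, 0, 0, -4, 0, 0, 0], [1, 0, 0, -8, 0, 0, 0], [1, 0, 0, -12, 0, 0, 0], [1, 0, 0, -16, 0, 0, 0], [1, 0, 0, -19, 0, 0, 0], [1, -1.4, -2, -19.5, 0, 0, 0], [1, -4.2, -6, -19.5, 0, 0, 0], [1, -7, -10, -19.5, 0, 0, 0], [1, -9.8, -14, -19.5, 0, 0, 0], [1, -12.6, -18, -19.5, 0, 0, 0], [1, -15.4, -22, -19.5, 0, 0, 0], [1, -18.2, -26, -19.5, 0, 0, 0], [1, -21, -30, -19.5, 0, 0, 0], [1, -23.8, -34, -19.5, 0, 0, 0], [1, -26, -37, -19.5, 0, 0, 0], [1, -27.3, -38.8, -19.5, 0, 0, 0], [1, -27.6, -39.4, -19.5, 0, 0, 0], [1, -27.6, -39.4, -19.5, 0, 0, 0], [1, -27.6, -39.4, -19.5, 0, 0, 0]],
])

```text
t: 6.12
tool_pos: [0.5764, -0.0602, 0.281]
tool_rot: [0.572, 3.089, -0.001]
contact_force: [0.3, 0.1, -0.3]
opening: 0.0293
```

```bash
python3 - <<'E'
from h import *
np.set_printoptions(precision=4,suppress=True)
o=ctrl.get_obs();print(o['t'],o['tool_pos'],o['opening'],o['contact_force'])
rel([.577,-.0613,.179],down(1.202))
d=snap('side','s3');d=snap('wrist','w3')
a=cv2.imread('pics/s3.png')[100:280,160:340];cv2.imwrite('pics/s3c.png',cv2.resize(a,(540,540),interpolation=cv2.INTER_CUBIC))
E
```

```text
6.125 [ 0.5764 -0.0602  0.281 ] 0.029263585026541774 [ 0.3315  0.0668 -0.2948]
shift cm [-0.09 -0.07 10.2 ] turn deg [-0.   0.   0.1]
```

View pics/s3c.png

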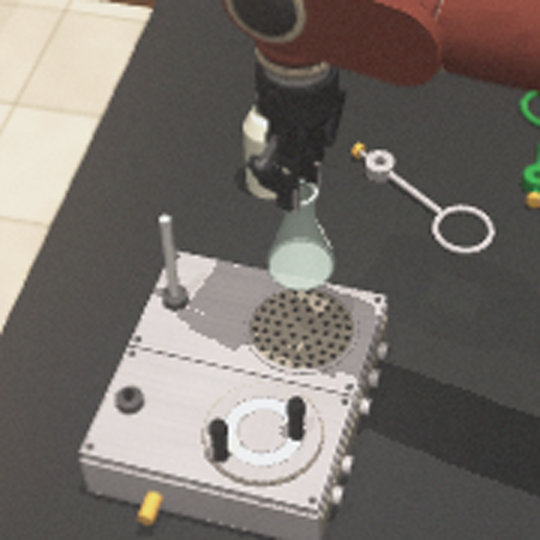

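View pics/w3.png

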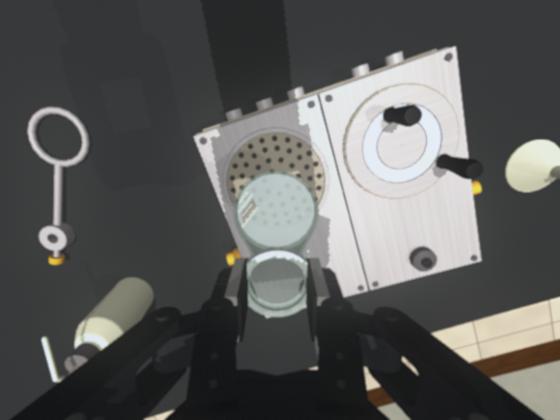

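The flask hangs upright over the plate. I'll lower it to just above the plate, then creep down.

>>> play_rows([
  [[1, 0, 0, 2, 0, 0, 0], [1, -0.1, -0.07, 5, 0, 0, 0], [1, -0.1, -0.07, 8, 0, 0, 0], [1, -0.1, -0.07, 9.5, 0, 0, 0], [1, -0.1, -0.07, 10.1, 0, 0, 0], [1, -0.1, -0.07, 10.3, 0, 0, 0], [1, -0.1, -0.07, 10.4, 0, 0, 0], [1, -0.1, -0.07, 10.5, 0, 0, 0], [1, -0.1, -0.07, 10.5, 0, 0, 0], [1, -0.1, -0.07, 10.5, 0, 0, 0], [1, -0.1, -0.07, 10.5, 0, 0, 0]],
])

```text
t: 7.6
tool_pos: [0.5772, -0.0615, 0.1761]
tool_rot: [0.572, 3.089, -0.002]
contact_force: [-0.0, -1.2, -1.4]
opening: 0.0295
```

```bash
python3 - <<'E'
from h import *
np.set_printoptions(precision=4,suppress=True)
o=ctrl.get_obs();print(o['t'],o['tool_pos'],o['opening'],o['contact_force'])
E
```

```text
7.6 [ 0.5772 -0.0615  0.1761] 0.02949997819100228 [-0.0246 -1.1521 -1.4261]
```

>>> play_rows([
  [[1, 0, 0, 0.06, 0, 0, 0], [1, 0, 0, 0.12, 0, 0, 0], [1, 0, 0, 0.12, 0, 0, 0], [1, 0, 0, 0.12, 0, 0, 0]],
])

```text
t: 8.1
tool_pos: [0.5774, -0.0616, 0.1754]
tool_rot: [0.572, 3.088, -0.002]
contact_force: [0.1, 0.0, 0.9]
opening: 0.0294
```

>>> play_rows([
  [[0.4, 0, 0, 0.03, 0, 0, 0], [0.3, 0, 0, 0.03, 0, 0, 0], [0.2, 0, 0, 0.03, 0, 0, 0], [0.1, 0, 0, 0.03, 0, 0, 0], [0, 0, 0, 0.03, 0, 0, 0], [-0.2, 0, 0, 0.03, 0, 0, 0], [-0.4, 0, 0, 0.03, 0, 0, 0], [-0.5, 0, 0, 0.03, 0, 0, 0], [-0.5, 0, 0, 0.03, 0, 0, 0], [-0.5, 0, 0, 0.03, 0, 0, 0]],
])

```text
t: 9.35
tool_pos: [0.5774, -0.0616, 0.1751]
tool_rot: [0.572, 3.088, -0.002]
contact_force: [-0.5, -0.1, 0.4]
opening: 0.0641
```

```bash
python3 - <<'E'
from h import *
o=ctrl.get_obs();print(o['t'],o['tool_pos'],o['opening'],o['contact_force'])
d=snap('wrist','w4');d=snap('side','s4')
a=cv2.imread('pics/s4.png')[100:280,160:340]
cv2.imwrite('pics/s4c.png',np.hstack([cv2.resize(a,(420,420),interpolation=cv2.INTER_CUBIC),cv2.imread('pics/w4.png')[:,90:470]]))
E
```

```text
9.35 [ 0.57739412 -0.06161454  0.1750979 ] 0.06406093279838536 [-0.50211956 -0.05160711  0.42357893]
```

View pics/s4c.png

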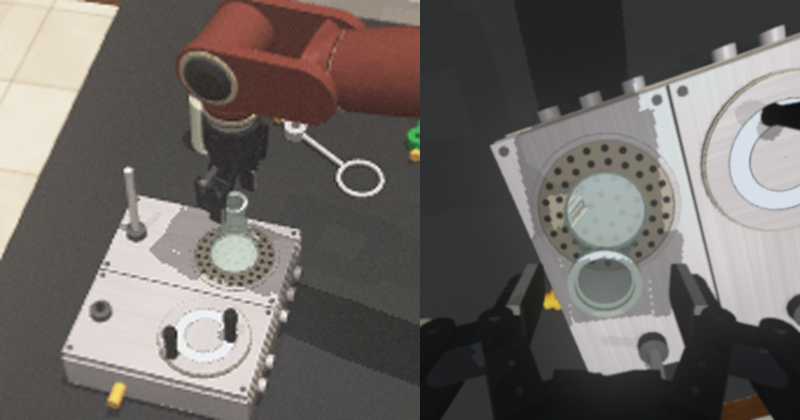

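The flask is free, upright and centred on the plate. I'll rise, then move to the ring.

```bash
python3 - <<'E'
from h import *
rel([.5774,-.0616,.30],down(1.202))
rel([.5105,-.3826,.30],down(1.0))
rel([.5105,-.3826,.18],down(1.0))
E
```

```text
shift cm [-2.000e-02 -1.000e-02 -1.249e+01] turn deg [-0.1  0.1  0.1]
shift cm [ -5.27 -32.37 -12.45] turn deg [-0.1  0.1 11.7]
shift cm [ -5.26 -32.36  -0.45] turn deg [-0.1  0.1 11.7]
```

>>> play_rows([
  [[-0.5, 0, 0, -1, 0, 0, 0], [-0.5, 0, 0, -4, 0, 0, 0], [-0.5, 0, 0, -8, 0, 0, 0], [-0.5, 0, 0, -12, 0, 0, 0], [-0.5, 0, 0, -13, 0, 0, 0], [-0.5, -0.8, -5, -13, 0, 0, 2], [-0.5, -1.6, -10, -13, 0, 0, 4], [-0.5, -2.5, -15, -13, 0, 0, 6], [-0.5, -3.3, -20, -12, 0, 0, 8], [-0.5, -4.1, -25, -10, 0, 0, 10], [-0.5, -4.9, -30, -7, 0, 0, 11.7], [-0.5, -5.3, -32.4, -4, 0, 0, 11.7], [-0.5, -5.3, -32.4, -1, 0, 0, 11.7], [-0.5, -5.3, -32.4, -0.4, 0, 0, 11.7], [-0.5, -5.3, -32.4, -0.4, 0, 0, 11.7], [-0.5, -5.3, -32.4, -0.4, 0, 0, 11.7], [-0.5, -5.3, -32.4, -0.4, 0, 0, 11.7]],
])

```text
t: 11.58
tool_pos: [0.5116, -0.3833, 0.1813]
tool_rot: [0.882, 3.011, -0.004]
contact_force: [0.1, -1.2, -0.3]
opening: 0.0641
```

```bash
python3 - <<'E'
from h import *
np.set_printoptions(precision=4,suppress=True)
o=ctrl.get_obs();print(o['t'],o['tool_pos'],o['tool_rot'],o['opening'],o['contact_force'],o['q'])
d=snap('wrist','w5');snap('side','s5');snap('top','t5')
print(proj(d,[[.427,-.329,.006],[.552,-.409,.023],[.5105,-.3826,.01]]))
E
```

```text
11.575 [ 0.5116 -0.3833  0.1813] [ 0.8824  3.0113 -0.0037] 0.06410914778388609 [ 0.1488 -1.1621 -0.2695] [-0.7592  0.1011  1.6096 -0.0004  1.4265 -1.7598]
[[275.0216  89.6624]
 [275.2694 228.7014]
 [275.1081 184.1   ]]
```

View pics/w5.png

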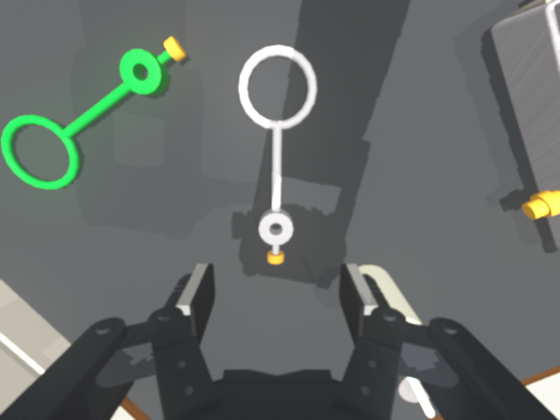

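View pics/s5.png

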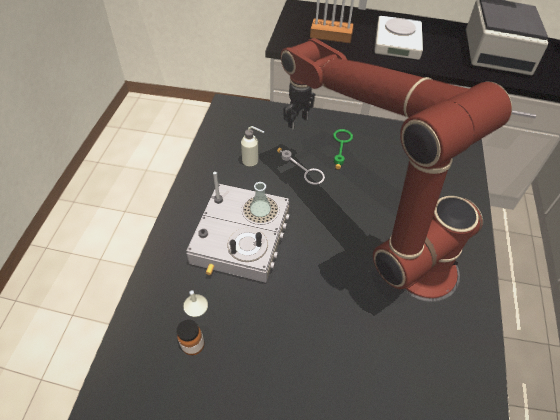

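The wrist view shows the steel ring at (277.5,88), the hole at (276,228.5) and the stem between the jaws. All are within 2–3 px of the prediction. I'll refine from this view.

```bash
python3 - <<'E'
from h import *
np.set_printoptions(precision=4,suppress=True)
d=load('w5'); rg=onz(d,[(277.7,87)],.006)[0]; b=onz(d,[(276,228.5)],.023)[0]
print(rg,b,np.linalg.norm((b-rg)[:2]))
u=(b-rg)[:2]; a=np.arctan2(u[1],u[0]); bal=(rg+(b-rg)*2/3)[:2];print(a,bal)
rel([*bal,.05],down(a+np.pi/2)); rel([*bal,.0035],down(a+np.pi/2))
s=load('s5');a=s['color'][175:230,235:290];cv2.imwrite('pics/s5c.png',cv2.resize(a,(550,550),interpolation=cv2.INTER_CUBIC)[:,:,::-1])
E
```

```text
[ 0.4264 -0.3253  0.006 ] [ 0.5522 -0.4082  0.023 ] 0.15070896323665822
-0.5821746017887427 [ 0.5103 -0.3805]
shift cm [ 0.25  0.19 13.03] turn deg [-0.1  0.2  0.7]
shift cm [ 0.26  0.2  17.68] turn deg [-0.1  0.2  0.7]
```

View pics/s5c.png

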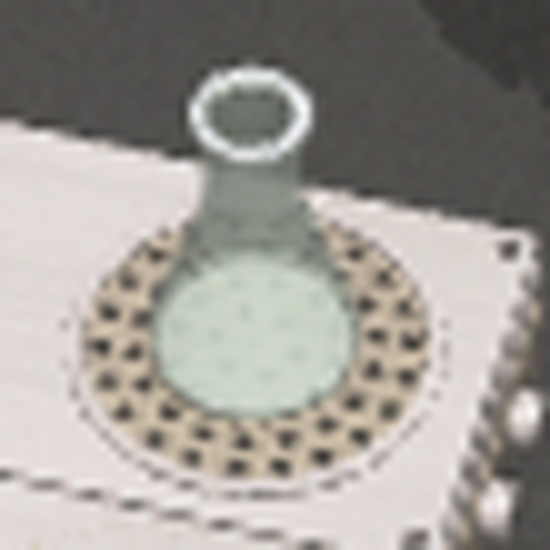

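>>> play_rows([
  [[-0.5, 0.1, 0.1, 4, 0, 0, 0.5], [-0.5, 0.2, 0.1, 8, 0, 0, 0.5], [-0.5, 0.2, 0.1, 12, 0, 0, 0.5], [-0.5, 0.2, 0.1, 15, 0, 0, 0.5], [-0.5, 0.2, 0.1, 17, 0, 0, 0.5], [-0.5, 0.2, 0.1, 17.7, 0, 0, 0.5], [-0.5, 0.2, 0.1, 17.7, 0, 0, 0.5], [0, 0.2, 0.1, 17.7, 0, 0, 0.5], [0.4, 0.2, 0.1, 17.7, 0, 0, 0.5], [0.7, 0.2, 0.1, 17.7, 0, 0, 0.5], [1, 0.2, 0.1, 17.7, 0, 0, 0.5], [1, 0.2, 0.1, 17.7, 0, 0, 0.5], [1, 0.2, 0.1, 17.7, 0, 0, 0.5], [1, 0.2, 0.1, 17.7, 0, 0, 0.5], [1, 0.2, 0.1, 17.7, 0, 0, 0.5], [1, 0.2, 0.1, 17.7, 0, 0, 0.5]],
], newtons=90)

```text
t: 13.72
tool_pos: [0.5103, -0.3817, 0.0033]
tool_rot: [0.896, 3.009, -0.003]
contact_force: [-0.1, 0.4, -0.2]
opening: -0.0001
```

```bash
python3 - <<'E'
from h import *
np.set_printoptions(precision=4,suppress=True)
o=ctrl.get_obs();print(o['t'],o['tool_pos'],o['tool_rot'],o['opening'],o['contact_force'])
t=load('t5');s=load('s5')
print('mouth side',onz(s,[(259.5,185.9)],.208))
rod=np.array([.727,-.0705]);pl=np.array([.5772,-.0613])
print(np.arctan2(*(rod-pl)[::-1]))
snap('wrist','w6')
E
```

```text
13.725 [ 0.5103 -0.3817  0.0033] [ 0.8964  3.0086 -0.0026] -0.00013422126073379446 [-0.1445  0.4005 -0.2277]
mouth side [[ 0.5787 -0.0627  0.208 ]]
-0.06133817866264988
```

View pics/w6.png

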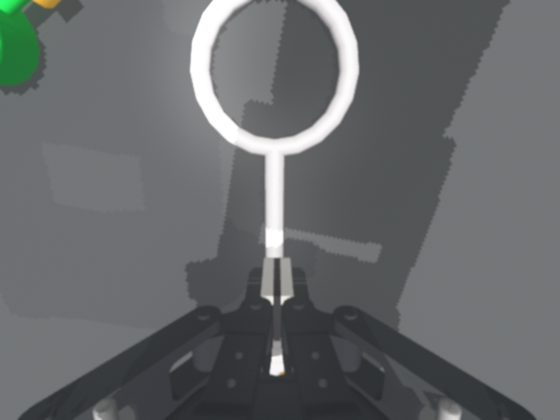

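The fingers are fully shut (opening 0), with the stem passing at (275,258), so the grip missed. I'll open, rise a little and look.

```bash
python3 - <<'E'
from h import *
d=load('w6')
print('tcp',proj(d,[[.5103,-.3817,.0033],[.5103,-.3817,.0223],[.5103,-.3817,.0523]]))
r=onz(d,[(274.5,65)],.006)[0]; p=onz(d,[(274.5,250)],.010)[0]; print(r,p)
d=snap('side','s6');a=d['color'][100:190,260:350];b=snap('top','t6')['color'][170:260,345:435]
cv2.imwrite('pics/c6.png',np.hstack([cv2.resize(x,(400,400),interpolation=cv2.INTER_CUBIC) for x in (a,b)])[:,:,::-1])
E
```

```text
tcp [[273.44769393 253.59689333]
 [273.08788868 269.47107807]
 [272.32297746 303.17562391]]
[ 0.42535088 -0.32509318  0.006     ] [ 0.50596211 -0.3780379   0.01      ]
```

View pics/c6.png

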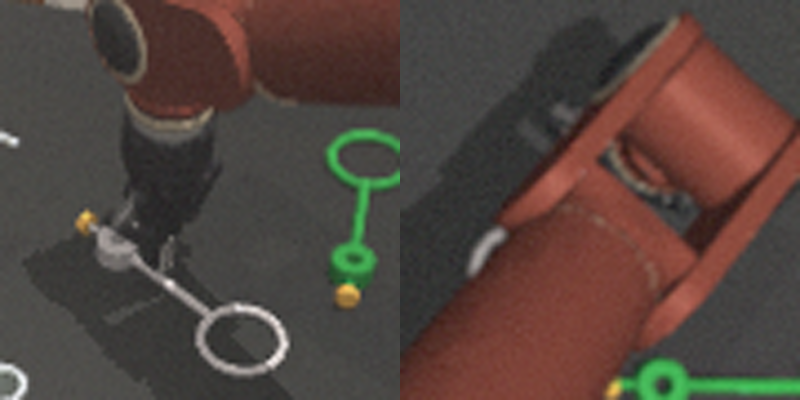

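```bash
python3 - <<'E'
import cv2
a=cv2.imread('pics/w6.png')[225:325,200:350];cv2.imwrite('pics/w6c.png',cv2.resize(a,(780,520),interpolation=cv2.INTER_CUBIC))
E
```

```text
(no output)
```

View pics/w6c.png

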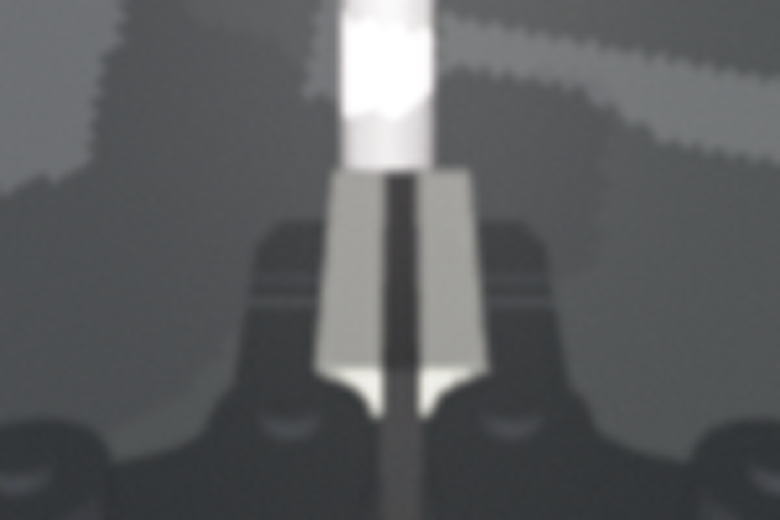

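```bash
python3 - <<'E'
from h import *
d=load('w6');u=np.array([-.835,.55])
for z in (0,.003,.008,.012,.015,.02,.04,.05,.06): print(z,[np.round(proj(d,[.5103+u[0]*k,-.3817+u[1]*k,z])[0],1) for k in (0,.011,)])
d=load('w3') # flask grip
E
```

```text
0 [array([273.5, 251.2]), array([273.5, 234.5])]
0.003 [array([273.5, 253.4]), array([273.5, 236.5])]
0.008 [array([273.4, 257.2]), array([273.4, 240. ])]
0.012 [array([273.3, 260.5]), array([273.3, 242.9])]
0.015 [array([273.2, 263. ]), array([273.2, 245.2])]
0.02 [array([273.1, 267.4]), array([273.1, 249.1])]
0.04 [array([272.7, 287.8]), array([272.7, 267.6])]
0.05 [array([272.4, 300.1]), array([272.4, 278.8])]
0.06 [array([272.1, 314.3]), array([272. , 291.7])]
```

The pads shut just above the stem, so they end higher than assumed. I'll reopen to about 23 mm and feel downward in small steps, watching the force.

>>> play_rows([
  [[0.4, 0, 0, -1, 0, 0, 0], [0.4, 0, 0, -1, 0, 0, 0], [0.4, 0, 0, -1, 0, 0, 0], [0.4, 0, 0, -0.5, 0, 0, 0], [0.4, 0, 0, 0, 0, 0, 0], [0.4, 0, 0, 0.1, 0, 0, 0], [0.4, 0, 0, 0.2, 0, 0, 0], [0.4, 0, 0, 0.2, 0, 0, 0]],
], newtons=60)

```text
t: 14.88
tool_pos: [0.5103, -0.3817, 0.0013]
tool_rot: [0.896, 3.009, -0.003]
contact_force: [0.9, 0.5, -0.2]
opening: 0.0253
```

```bash
python3 - <<'E'
from h import *
snap('wrist','w7')
a=cv2.imread('pics/w7.png')[180:340,160:400];cv2.imwrite('pics/w7c.png',cv2.resize(a,(780,520),interpolation=cv2.INTER_CUBIC))
E
```

```text
(no output)
```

View pics/w7c.png

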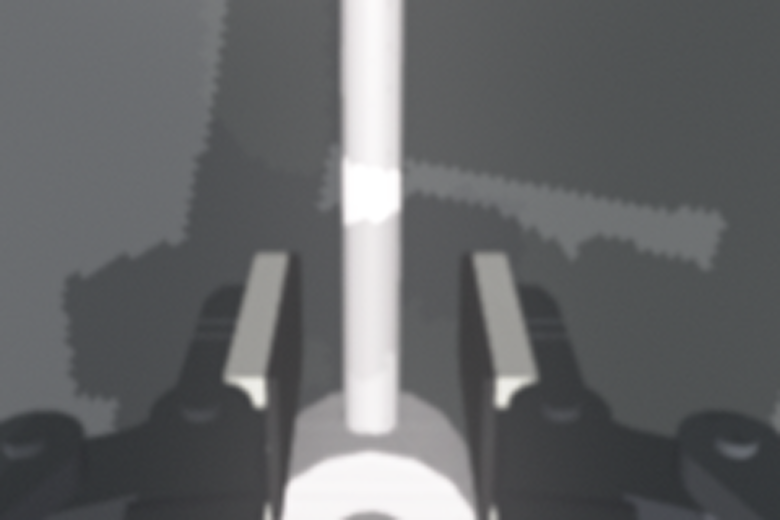

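```bash
python3 - <<'E'
from h import *
d=load('s6')
for z in (.003,.015,.03,.045): 
    p=proj(d,[.5103,-.3817,z])[0]; print(z,p,(p-[260,100]+.5)*4.444)
p=proj(d,[.5103,-.3817,.003])
a=cv2.imread('pics/s6.png')[130:180,270:320];cv2.imwrite('pics/s6c.png',cv2.resize(a,(600,600),interpolation=cv2.INTER_CUBIC))
print((p-[270,130]+.5)*12)
E
```

```text
0.003 [295.18874428 163.54811547] [158.60077958 284.62982514]
0.015 [295.34415361 161.41214874] [159.29141863 275.13758901]
0.03 [295.54059494 158.71025821] [160.16440393 263.1303875 ]
0.045 [295.73949561 155.97228609] [161.04831848 250.9628394 ]
[[308.26493135 408.57738561]]
```

View pics/s6c.png

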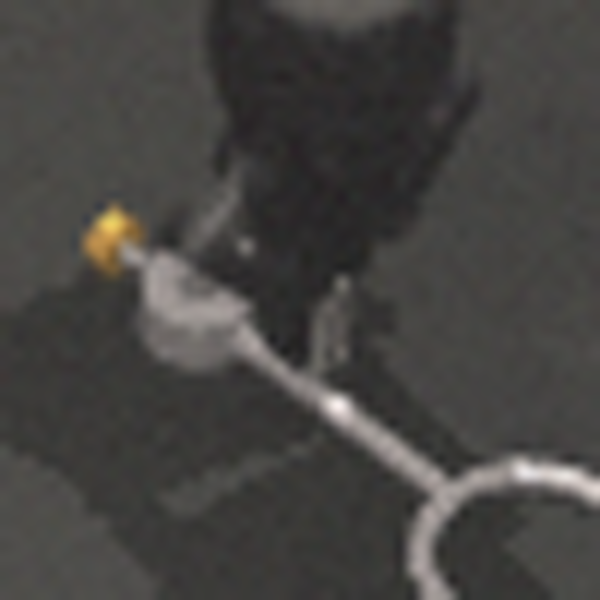

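In the side crop the shut pad tips sit near (318,372), while the nominal TCP projects to (308,408). So the tips end about 18 mm above the reported TCP. I'll feel downward carefully.

>>> play_rows([
  [[0.4, 0, 0, 0.2, 0, 0, 0], [0.4, 0, 0, 0.4, 0, 0, 0], [0.4, 0, 0, 0.5, 0, 0, 0], [0.4, 0, 0, 0.5, 0, 0, 0]],
])

```text
t: 15.42
tool_pos: [0.5103, -0.3817, -0.0038]
tool_rot: [0.896, 3.009, -0.003]
contact_force: [0.4, -1.1, -0.3]
opening: 0.0256
```

No contact yet at −3.8 mm, which confirms the offset.

>>> play_rows([
  [[0.4, 0, 0, 0.2, 0, 0, 0], [0.4, 0, 0, 0.4, 0, 0, 0], [0.4, 0, 0, 0.5, 0, 0, 0], [0.4, 0, 0, 0.5, 0, 0, 0]],
])

```text
t: 15.92
tool_pos: [0.5102, -0.3816, -0.0089]
tool_rot: [0.896, 3.009, -0.002]
contact_force: [0.6, -0.5, -1.1]
opening: 0.0255
```

```bash
python3 - <<'E'
from h import *
o=ctrl.get_obs();print(o['tool_pos'],o['contact_force'])
snap('wrist','w8');snap('side','s8')
a=cv2.imread('pics/w8.png')[180:340,160:400];b=cv2.imread('pics/s8.png')[130:180,270:320]
cv2.imwrite('pics/w8c.png',np.hstack([cv2.resize(a,(450,300),interpolation=cv2.INTER_CUBIC),cv2.resize(b,(300,300),interpolation=cv2.INTER_CUBIC)]))
E
```

```text
[ 0.51019158 -0.38162418 -0.00890546] [ 0.56531432 -0.52212985 -1.11099504]
```

View pics/w8c.png

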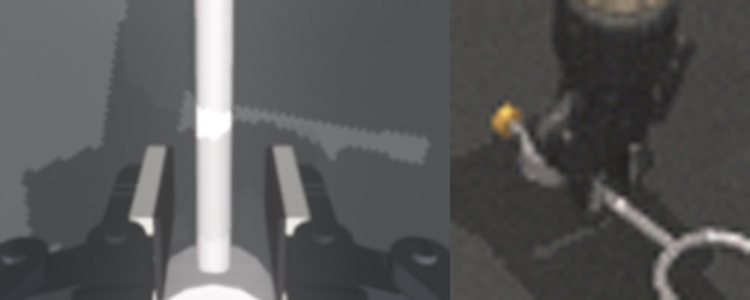

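>>> play_rows([
  [[0.4, 0, 0, 0.2, 0, 0, 0], [0.4, 0, 0, 0.3, 0, 0, 0], [0.4, 0, 0, 0.4, 0, 0, 0], [0.4, 0, 0, 0.4, 0, 0, 0]],
])

```text
t: 16.52
tool_pos: [0.5102, -0.3816, -0.0129]
tool_rot: [0.896, 3.009, -0.002]
contact_force: [0.7, -0.9, -0.5]
opening: 0.0253
```

>>> play_rows([
  [[0.5, 0, 0, 0, 0, 0, 0], [0.6, 0, 0, 0, 0, 0, 0], [0.7, 0, 0, 0, 0, 0, 0], [0.8, 0, 0, 0, 0, 0, 0], [1, 0, 0, 0, 0, 0, 0], [1, 0, 0, 0, 0, 0, 0], [1, 0, 0, 0, 0, 0, 0], [1, 0, 0, 0, 0, 0, 0]],
], newtons=60)

```text
t: 17.52
tool_pos: [0.5102, -0.3819, -0.0126]
tool_rot: [0.896, 3.009, -0.003]
contact_force: [-3.2, -0.9, 4.6]
opening: 0.0067
```

```bash
python3 - <<'E'
from h import *
o=ctrl.get_obs();print(o['tool_pos'],o['contact_force'])
snap('wrist','w9');snap('side','s9')
a=cv2.imread('pics/w9.png')[180:340,160:400];b=cv2.imread('pics/s9.png')[130:180,270:320]
cv2.imwrite('pics/w9c.png',np.hstack([cv2.resize(a,(450,300),interpolation=cv2.INTER_CUBIC),cv2.resize(b,(300,300),interpolation=cv2.INTER_CUBIC)]))
E
```

```text
[ 0.51021386 -0.38189932 -0.01255323] [-3.18746181 -0.86748949  4.59546484]
```

View pics/w9c.png

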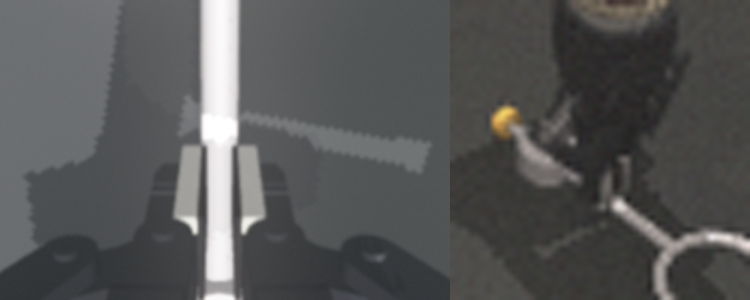

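The stem is now between the pads, but the 6.7 mm reading suggests a shallow hold. I'll reopen slightly, go 4 mm deeper and re-grip.

>>> play_rows([
  [[0.5, 0, 0, 0, 0, 0, 0], [0.5, 0, 0, 0, 0, 0, 0], [0.5, 0, 0, 0, 0, 0, 0], [0.5, 0, 0, 0.2, 0, 0, 0], [0.5, 0, 0, 0.4, 0, 0, 0], [0.5, 0, 0, 0.4, 0, 0, 0], [0.5, 0, 0, 0.4, 0, 0, 0]],
])

```text
t: 18.5
tool_pos: [0.5102, -0.3819, -0.0166]
tool_rot: [0.896, 3.009, -0.003]
contact_force: [-0.5, -0.3, 0.1]
opening: 0.0213
```

>>> play_rows([
  [[0.6, 0, 0, 0, 0, 0, 0], [0.7, 0, 0, 0, 0, 0, 0], [0.8, 0, 0, 0, 0, 0, 0], [1, 0, 0, 0, 0, 0, 0], [1, 0, 0, 0, 0, 0, 0], [1, 0, 0, 0, 0, 0, 0], [1, 0, 0, 0, 0, 0, 0], [1, 0, 0, 0, 0, 0, 0]],
], newtons=60)

```text
t: 19.5
tool_pos: [0.5103, -0.382, -0.0164]
tool_rot: [0.896, 3.009, -0.003]
contact_force: [-1.5, 0.7, 3.0]
opening: 0.0071
```

>>> play_rows([
  [[1, 0, 0, 0, 0, 0, 0], [1, 0, 0, 0, 0, 0, 0], [1, 0, 0, -0.5, 0, 0, 0], [1, 0, 0, -2, 0, 0, 0], [1, 0, 0, -4, 0, 0, 0], [1, 0, 0, -7, 0, 0, 0], [1, 0, 0, -10, 0, 0, 0], [1, 0, 0, -12, 0, 0, 0], [1, 0, 0, -12, 0, 0, 0], [1, 0, 0, -12, 0, 0, 0], [1, 0, 0, -12, 0, 0, 0]],
], newtons=100)

```text
t: 20.88
tool_pos: [0.5092, -0.3808, 0.1016]
tool_rot: [-0.897, -3.01, 0.001]
contact_force: [0.0, -0.6, -3.6]
opening: 0.0055
```

```bash
python3 - <<'E'
from h import *
snap('wrist','w10');snap('side','s10')
a=cv2.imread('pics/w10.png');b=cv2.imread('pics/s10.png')[90:190,250:350]
cv2.imwrite('pics/w10c.png',np.hstack([cv2.resize(a,(400,300)),cv2.resize(b,(300,300),interpolation=cv2.INTER_CUBIC)]))
E
```

```text
(no output)
```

View pics/w10c.png

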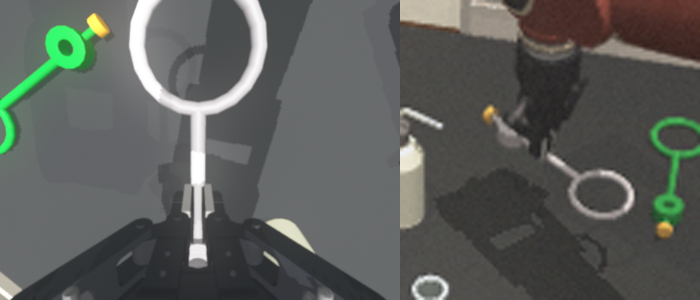

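Ring held; the load reads 3.6 N, about its weight. Next I'll check where the ring hangs.

```bash
python3 - <<'E'
from h import *
np.set_printoptions(precision=4,suppress=True)
w=load('w10');s=load('s10')
def inner(d,box,thr,nm):
    x0,y0,x1,y1=box;c=d['color'][y0:y1,x0:x1].min(2);m=(c>thr).astype(np.uint8)
    cs,h=cv2.findContours(m,cv2.RETR_CCOMP,cv2.CHAIN_APPROX_NONE)
    k=[c for c,hh in zip(cs,h[0]) if hh[3]>=0 and len(c)>12];k=max(k,key=cv2.contourArea)
    e=cv2.fitEllipse(k);print(nm,np.array(e[0])+[x0,y0],e[1],e[2]);return np.array(e[0])+[x0,y0]
rw=inner(w,(170,0,390,170),150,'w'); 
for thr in(110,130,150):
    rs=inner(s,(300,140,332,168),thr,'s')
print(tri([w,s],[rw,rs]))
o=ctrl.get_obs();print(o['tool_pos'])
for z in(.115,.12,.125,.13,.135): print(z,onz(w,[rw],z),onz(s,[rs],z))
b=cv2.imread('pics/s10.png')[115:175,275:335];cv2.imwrite('pics/s10c.png',cv2.resize(b,(600,600),interpolation=cv2.INTER_CUBIC))
E
```

```text
Traceback (most recent call last):
ValueError: max() iterable argument is empty
```

```bash
python3 - <<'E'
from h import *
np.set_printoptions(precision=4,suppress=True)
w=load('w10');s=load('s10')
c=w['color'].min(2)[0:175,165:395];m=(c>150).astype(np.uint8)
cs,h=cv2.findContours(m,cv2.RETR_LIST,cv2.CHAIN_APPROX_NONE)
for k in cs:
    if len(k)>80: print(len(k),cv2.boundingRect(k))
# inner edge by radial rays from approx centre (200*1.4=280,50)
pts=[]
cx,cy=279,52
for a in np.radians(np.arange(-40,220,4)):
    for r in np.arange(20,140,.5):
        x,y=cx+r*np.cos(a),cy+r*np.sin(a)
        if not(0<=int(y)<420): break
        if w['color'][int(y),int(x)].min()>150: pts.append((x,y));break
pts=np.array(pts,np.float32);e=cv2.fitEllipse(pts);print('w',len(pts),e);rw=e[0]
b=cv2.imread('pics/s10.png')[115:175,275:335];cv2.imwrite('pics/s10c.png',cv2.resize(b,(600,600),interpolation=cv2.INTER_CUBIC))
np.save('rw.npy',rw)
E
```

```text
825 (15, 0, 194, 175)
w 65 ((278.1501770019531, 59.09581756591797), (149.7074737548828, 167.71051025390625), 0.9355607628822327)
```

View pics/s10c.png

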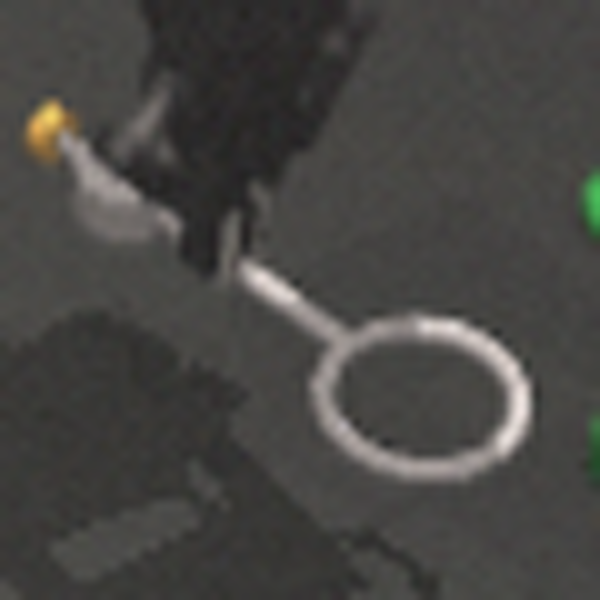

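```bash
python3 - <<'E'
from h import *
np.set_printoptions(precision=4,suppress=True)
w=load('w10');s=load('s10');rw=np.load('rw.npy');rs=(316.75,154.25)
P=tri([w,s],[rw,rs]);print('ring',P, 'reproj err',proj(w,P)-rw,proj(s,P)-rs)
o=ctrl.get_obs();T=o['tool_pos'];print(T,np.linalg.norm((P-T)[:2]),np.arctan2(*(T-P)[1::-1]), 'ring z minus expected stem z',P[2]-(T[2]+.0264))
# at gripped time check of screw: predict screw head centre
u=(T-P)[:2];u/=np.linalg.norm(u)
for z in (.11,.12,.13,.14):print(z,proj(s,[*(T[:2]+u*.088),z]))
E
```

```text
ring [ 0.4265 -0.3233  0.1291] reproj err [[0.8984 1.1323]] [[ 0.1516 -0.004 ]]
[ 0.5094 -0.381   0.102 ] 0.10109635484974569 -0.6082248484393992 ring z minus expected stem z 0.0006931975164418402
0.11 [[280.5893 132.1525]]
0.12 [[280.6548 130.191 ]]
0.13 [[280.7208 128.212 ]]
0.14 [[280.7874 126.2155]]
```

```bash
python3 - <<'E'
from h import *
o=ctrl.get_obs();M=R.from_rotvec(o['tool_rot']).as_matrix();print('jaw',np.arctan2(M[1,1],M[0,1]),o['q'])
rel([.677,-.067,.28],down(1.5095)); rel([.677,-.067,.233],down(1.5095))
E
```

```text
jaw 0.9916885123513524 [-7.58714800e-01  1.64392782e-01  1.67747467e+00 -8.22427950e-04
  1.29946990e+00 -1.75018304e+00]
shift cm [  3.16  35.44 -17.83] turn deg [ -0.   -0.  -29.7]
shift cm [  3.16  35.44 -13.13] turn deg [ -0.   -0.  -29.7]
```

>>> play_rows([
  [[1, 0, 0, -2, 0, 0, 0], [1, 0, 0, -6, 0, 0, 0], [1, 0, 0, -10, 0, 0, 0], [1, 0, 0, -14, 0, 0, 0], [1, 0, 0, -17, 0, 0, 0], [1, 0, 0, -18, 0, 0, 0], [1, 0.2, 2, -18, 0, 0, -2], [1, 0.5, 5, -18, 0, 0, -5], [1, 0.8, 9, -18, 0, 0, -8], [1, 1.2, 13, -18, 0, 0, -11], [1, 1.5, 17, -18, 0, 0, -14], [1, 1.9, 21, -18, 0, 0, -17.5], [1, 2.2, 25, -18, 0, 0, -21], [1, 2.6, 29, -18, 0, 0, -24], [1, 2.9, 32.5, -18, 0, 0, -27], [1, 3.1, 34.5, -18, 0, 0, -29], [1, 3.2, 35.4, -18, 0, 0, -29.7], [1, 3.2, 35.4, -18, 0, 0, -29.7], [1, 3.2, 35.4, -18, 0, 0, -29.7], [1, 3.2, 35.4, -18, 0, 0, -29.7]],
])

```text
t: 23.48
tool_pos: [0.6762, -0.0681, 0.2819]
tool_rot: [-0.098, -3.14, 0.002]
contact_force: [-0.3, -0.8, -4.1]
opening: 0.0055
```

```bash
python3 - <<'E'
from h import *
np.set_printoptions(precision=4,suppress=True)
o=ctrl.get_obs();print(o['t'],o['tool_pos'],o['opening'],o['contact_force'])
s=snap('side','s11');w=snap('wrist','w11');t=snap('top','t11')
b=s['color'][130:230,190:290][:,:,::-1];c=t['color'][100:220,235:355][:,:,::-1]
cv2.imwrite('pics/s11c.png',np.hstack([cv2.resize(b,(400,400),interpolation=cv2.INTER_CUBIC),cv2.resize(c,(400,400),interpolation=cv2.INTER_CUBIC)]))
E
```

```text
23.475 [ 0.6762 -0.0681  0.2819] 0.005536091206073586 [-0.2599 -0.8157 -4.0673]
```

View pics/s11c.png

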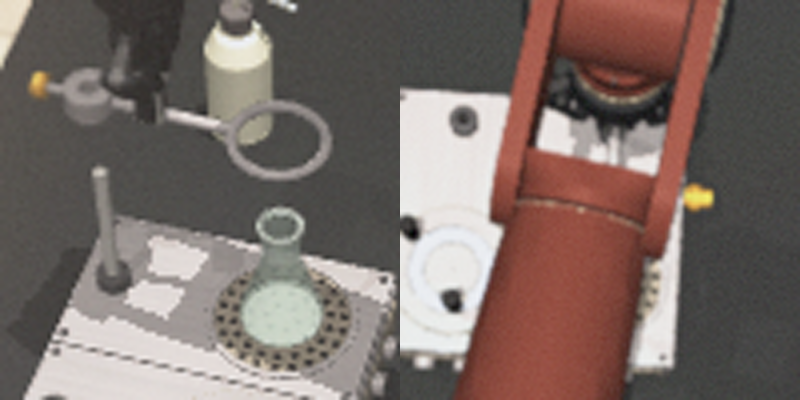

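View pics/w11.png

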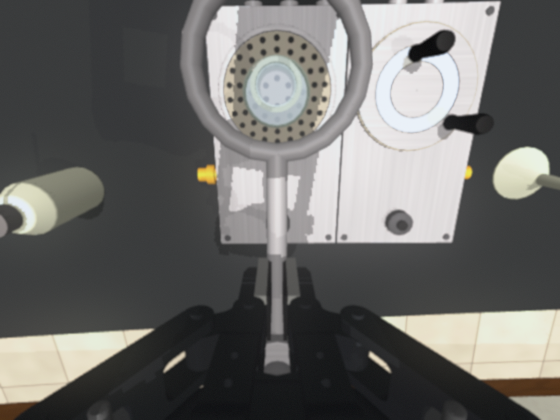

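The side view shows the ring over the flask and the boss over the rod, and it looks level. I'll lower it to the final height, then measure.

>>> play_rows([
  [[1, 0, 0, 0.8, 0, 0, 0], [1, 0, 0.1, 2, 0, 0, 0], [1, 0, 0.1, 3.2, 0, 0, 0], [1, 0, 0.1, 4.2, 0, 0, 0], [1, 0, 0.1, 4.8, 0, 0, 0], [1, 0, 0.1, 4.8, 0, 0, 0], [1, 0, 0.1, 4.8, 0, 0, 0], [1, 0, 0.1, 4.8, 0, 0, 0]],
])

```text
t: 24.62
tool_pos: [0.6767, -0.0669, 0.2348]
tool_rot: [0.097, 3.139, -0.002]
contact_force: [0.1, -0.2, -3.4]
opening: 0.0056
```

```bash
python3 - <<'E'
from h import *
np.set_printoptions(precision=4,suppress=True)
o=ctrl.get_obs();print(o['t'],o['tool_pos'],o['opening'],o['contact_force'])
s=snap('side','s12');w=snap('wrist','w12')
b=s['color'][140:200,195:275][:,:,::-1]
cv2.imwrite('pics/s12c.png',cv2.resize(b,(800,600),interpolation=cv2.INTER_CUBIC))
E
```

```text
24.625 [ 0.6767 -0.0669  0.2348] 0.005624575382628804 [ 0.0537 -0.2005 -3.3827]
```

View pics/s12c.png

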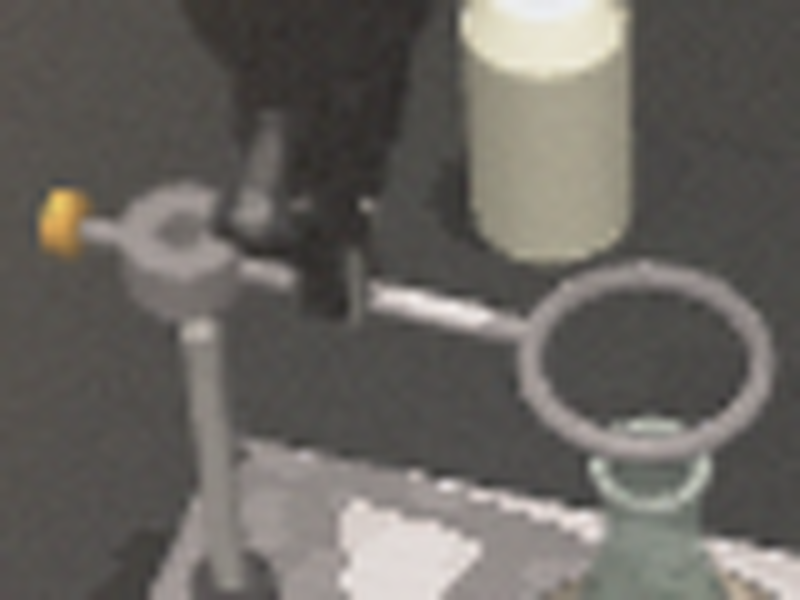

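View pics/w12.png

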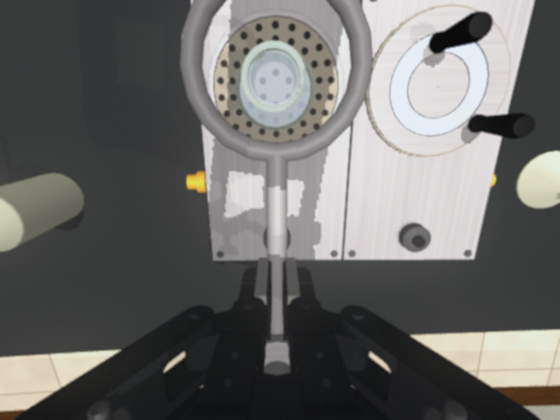

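```bash
python3 - <<'E'
from h import *
np.set_printoptions(precision=4,suppress=True)
s=load('s12');w=load('w12')
pts=[]
cx,cy=277,60
for a in np.radians(np.arange(-20,201,4)):
    for r in np.arange(45,140,.5):
        x,y=cx+r*np.cos(a),cy+r*np.sin(a)
        if not(0<=int(y)<420): break
        # first strong ring grey after r: ring pixels are neutral grey ~100-135 ; collect by gradient later
# project expected geometry
T=ctrl.get_obs()['tool_pos']; zs=T[2]+.0264
u=np.array([np.cos(-.0613),np.sin(-.0613)])
print('hole from side',onz(s,[(212.85,162.35)],zs+.011),'rod side',onz(s,[(214.6,172.1)],.228))
print('ring from side',onz(s,[(259.35,175.55)],zs),'mouth side',onz(s,[(259.5,186)],.208))
print('screw side',onz(s,[(200.75,161.75)],zs))
# wrist: ring outer edges left 180/right 372 at row~60 ; mouth centre (275,78)
print('mouth wrist',onz(w,[(275,77)],.208),'ring wrist mid',onz(w,[(276.5,58)],zs))
print('stem pts wrist',onz(w,[(277.5,165),(277.5,250)],zs), 'plate wrist',onz(w,[(275.5,79)],.09))
E
```

```text
hole from side [[ 0.729  -0.0719  0.2719]] rod side [[ 0.7274 -0.0718  0.228 ]]
ring from side [[ 0.5776 -0.0586  0.2609]] mouth side [[ 0.5786 -0.0623  0.208 ]]
screw side [[ 0.7712 -0.0764  0.2609]]
mouth wrist [[ 0.5784 -0.0601  0.208 ]] ring wrist mid [[ 0.5762 -0.0591  0.2609]]
stem pts wrist [[ 0.6199 -0.0613  0.2609]
 [ 0.6627 -0.0639  0.2609]] plate wrist [[ 0.5693 -0.0598  0.09  ]]
```

All the checks agree, so I'll hold for a moment and then hand in.

>>> play_rows([
  [[1, 0, 0, 0, 0, 0, 0], [1, 0, 0, 0, 0, 0, 0], [1, 0, 0, 0, 0, 0, 0], [1, 0, 0, 0, 0, 0, 0]],
])

```text
t: 25.22
tool_pos: [0.6766, -0.0668, 0.2345]
tool_rot: [0.097, 3.139, -0.002]
contact_force: [-0.4, -0.3, -4.0]
opening: 0.0053
```

```bash
python3 - <<'E'
from h import *
o=ctrl.get_obs();print(o['t'],o['tool_pos'],abs(o['dq']).max(),o['contact_force'],o['opening'])
print(ctrl.finish_job())
E
```

```text
25.225 [ 0.67663938 -0.0668086   0.23450397] 0.0015888558134539797 [-0.35168432 -0.26612661 -3.97647732] 0.005343617555097379
the job is handed in; nothing more can be done
None
```

The flask stands free and upright in the middle of the perforated plate. The bare steel support ring is held above the rod, gripped at its balance point. The job was handed in at about 25 s; it reports no verdict.

**Last checks:**
- **Hole:** about 2 mm from the rod's axis in the side view.
- **Ring:** 1–4 mm from the axis of the flask's mouth.
- **Height:** the boss's underside is about 22 mm above the rod's tip.
- **Level:** tilt estimated at no more than about 0.03 rad.
- **Load:** the wrist reads about 4 N, which matches the ring's own weight, and the arm was at rest.

**What failed or disagreed:**
- **First grip:** the first try at the stem shut empty. The finger tips turned out to end well short of the reported TCP, roughly 15–20 mm, so I felt downward and gripped deeper.
- **Finger opening:** it reads about 5 mm on the 10 mm stem.
- **Views:** wrist and side views differ by about 2 mm. The final arrangement has no top-view check, because the arm blocked that camera.
- **Bystanders:** I did not re-measure them, but no contact with any of them was seen.

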